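# Reject coupling into the spring-flap box

### The arm

A 6-joint arm with a two-finger parallel gripper is mounted at the origin on the work surface; the furniture and walls round the work are solid. World frame = base frame: x ahead of the robot, y to its left, z up, the work surface at z = 0. Lengths are in mm, angles in rad, forces in N, time in s.
With the tool pointing down it reaches from about 350 to 875 mm from the base axis. Payload 4.2 kg.
Tool frame: the origin (TCP) lies midway between the tips of the shut fingers; the grasp point (between the pads) lies 19 mm behind it (arm.grasp_offset is the distance from the TCP to the grasp point, in mm); z points along the fingers, y is the line along which they close (so a half turn about z gives the same grasp; the last joint's range is limited). The gripper opens to 85 mm and grips with 20 to 120 N. Pads are 22 mm wide; open, the fingers measure 114 mm over their backs; the gripper's body (76 mm by 85 mm) begins 54 mm behind the grasp point. The pads swing forward as they close: fully open they stand 13 mm farther back than shut.
Start: joints at [-0.997, 0.385, 0.008, 0, -1.194, -0.259], TCP at [193.532, -594.26, 231.312] pointing down, gripper open.
Joint ranges: [-3.14, 3.14], [-1.21, 2.06], [-1.07, 1.41], [-3.16, 2.05], [-2.99, -0.16], [-3.1, 3.1]. Speed limits (rad/s): [2.79, 2.79, 3.14, 3.14, 3.14, 3.14].

### API

Orientations are given as a unit quaternion [x, y, z, w].
In Python, from bench import arm gives the robot as it stands. The module is installed in compiled form; this text tells all that it offers.
- The arm moves only by the tool servo_tool, never from a script. Its argument "increments" is a list of rows, each a list of 7 numbers: the opening, from 0 (shut) to 1 (fully open), then the shift along the tool's x, y, z in m, then the turn, a rotation vector about the tool's x, y, z in degrees. In form: [[grip, x, y, z, ax, ay, az], ...]. A call has 1 to 12 rows; each row is the pose to reach, as a shift and turn from the pose commanded when the call began, along the tool's axes at that moment; what a row does not reach only later rows make up. A row lasts 1/8 s, in which the tool goes at most 62.5 mm and 10.7 degrees, less where a joint would pass 70% of its speed; a pose out of reach is approached as far as the arm can. A call with a gripper value outside its range is refused whole. The fingers move at their own pace and stop on an object; the grip force is fixed at half the most. Time passes only in rows, so rows that repeat a pose let the fingers close. It gives the time, the measured TCP pose, the force, the opening and the grip force at its end, in the units of the state.
- arm.read_state(): the state, without advancing time (a new reading comes with each control period).
- arm.get_image(name): name is "scene" or "top"; returns a dict with "color" (384x512x3 uint8, red, green, blue), "fx", "fy", "cx", "cy" (pixels), "rvec" (rotation vector, rad) and "tvec" (3), from world to camera coordinates, as OpenCV has them. Camera axes: x right, y down, z forward; pixel columns grow to the right and rows downward; lengths in mm; the calibration is good to about 2 mm. A picture is of the moment at which its call begins. There is no depth.
- arm.job_done(): hands the job in; it is judged then, once.
Trained networks look in the newest picture that a camera, given by its name, has taken for a name from the list of things; names that differ only in an ending like _2 or _b are one class to them, and where a whole thing is asked for, a point or a joint stands for the part that bears it (a point fixed in the world has none). Each returns a list of dicts, best first, with "p" (0 to 1); they miss things now and then, are a little off and sometimes report something else, mostly with a low value. They report only what shows in the picture. A call takes as long as a camera call. They do not tell look-alikes from the thing itself.
- arm.look_for(camera, thing): "box" ([centre column, centre row, width, height] in pixels, round what is visible of it).
- arm.spot_point(camera, thing): "centre" ([column, row] in pixels: a listed point, or the origin of a listed thing).
The state is a dict: "clock": time; "joints": joint angles; "joint_vel": joint speeds; "joint_efforts": joint torques, N m; "position": TCP position; "ee_rot": TCP orientation; "contact_force": force on the tool from outside, world axes, zero at the start; "wrist_torque": the same for the moment, N m; "gripper_width": finger opening in mm; "grasp_force": force on a finger pad.
Only numpy, scipy, OpenCV 4.12 (cv2) and the standard library are available. Lean on these libraries where they do the work, as an engineer would, in place of code of your own. Each camera call takes 0.05 s, during which the arm holds its last target. There are 200 camera calls.

### The job

The grey pipe coupling on the ledge of the red reject box has failed inspection: push it into the box. With one finger push the box's spring flap open before the coupling reaches it and keep it open, and with the other finger push the coupling off the inner edge of the ledge so that it drops in; then draw the hand away and let the flap spring shut. Only push: do not pick the coupling up, do not use it to force the flap, and leave everything else on the bench as it lies.

Things in the scene. Friction and masses are not known exactly. Their poses are not given: they have to be found in the camera images.
- reject_box: Red sheet-steel box fixed to the bench, 295 mm long (its x, -145 to +150), 124 mm wide (y), flat flanges 21 mm wide at its foot. Origin: on the bench under the inner edge (sill) of its ledge, midway across; x points the way the coupling is pushed, z up. Hollow inside, under the ledge too, down to a mat 8 mm above the bench.
- sill (a point): Middle of the ledge's inner edge; axes as reject_box. The ledge is the flat front part of the box's top, box x -145 to 0, 140 mm above the bench, open towards -x, between low cheeks 12 mm high, 116 mm apart. Behind the sill (x 0 to 118) is the mouth, closed by the flap, between side walls 116 mm apart that stand at most 6 mm above the shut flap.
- flap_hinge (a point): Middle of the flap's hinge pin, 118 mm behind the sill and 55 mm above the ledge; it runs along the box's y, knuckles of 4.5 mm radius. Behind it (box x 118 to 150) is a fixed cover 200 mm above the bench; nothing stands higher.
- flap (a joint): Spring hinge, rad: 0 shut (leaf sloping up from sill to hinge at 25 degrees), grows as the leaf is pushed in and down, stop at 1.05. About 2 N at the free edge starts it, 0.6 N m holds it near the stop; the coupling's weight does not open it. A fingertip 6 mm above ledge height moved along box +x rides on the leaf and swings it down, and meets the hinge 113 mm past the sill.
- flap_leaf: The flap's bare steel leaf, 130 mm from hinge to free edge, 110 mm wide, 3 mm thick. Origin on the hinge pin, midway across.
- flap_edge (a point): Middle of the flap's free edge, which lies at the sill when shut and swings down into the box.
- coupling: Galvanised (light grey) steel pipe coupling standing on end on the ledge, 40 mm in diameter, 48 mm tall, about 0.12 kg. Origin: centre of its underside; z is its axis (up at the start). It starts 50 to 90 mm in front of the sill, up to 24 mm to either side of the ledge's middle.
- tray: Bystander: open cardboard tray, 166 x 217 x 54 mm, left of the box. Origin: centre of underside.
- good_a: Bystander: brass-coloured coupling, 32 mm diameter, 38 mm tall, standing in the tray.
- good_b: Bystander: second brass-coloured coupling in the tray, same size.
- battery: Bystander: black cordless-tool battery pack, 105 x 73 x 55 mm, left, between tray and toolbox.
- hammer: Bystander: claw hammer, 282 x 123 x 29 mm, lying at the right beyond two conduits.
- pen: Bystander: black and red marker pen, 130 mm long, lying in the tray.
Things that resemble listed ones, but are neither listed nor needed, are in the scene too. Of the things like the coupling, leave any that is green; of the rest the smaller one is meant.

How it is judged (in metres and radians):
On the way, in this order (a step that is already met when the one before it is completed fails the run):
1. a finger has pushed the flap open by more than 0.2 rad while the coupling is still on the ledge, not yet past its inner edge (contact force between the fingers and flap_leaf above 0.2 N and value of joint flap above 0.2 rad and z of coupling in the frame of reject_box above 0.134 m and x of coupling in the frame of reject_box below 0.004 m), for 0.1 s.
2. the coupling has dropped into the box while a finger still holds the flap open (contact force between the fingers and flap_leaf above 0.2 N and value of joint flap above 0.2 rad and z of coupling in the frame of reject_box below 0.1 m), for 0.1 s.
At the end, for the whole second after the job is handed in: The coupling lies at rest on the floor inside the reject box (its origin less than 70 mm above the bench, between the box's walls) and the flap has sprung shut (less than 0.06 rad open) (z of coupling in the frame of reject_box between 0 and 0.07 m and x of coupling in the frame of reject_box between -0.145 and 0.15 m and y of coupling in the frame of reject_box between -0.062 and 0.062 m and value of joint flap below 0.06 rad and linear speed of coupling below 0.03 m/s); the robot touches nothing.
It fails at once if the coupling was lifted more than 20 mm off the ledge (z of coupling in the frame of reject_box above 0.16 m).
It fails at once if the coupling, still on the ledge, forced the flap open without a finger on the flap (z of coupling in the frame of reject_box above 0.134 m and contact force between coupling and flap_leaf above 1 N and value of joint flap above 0.1 rad and not (contact force between the fingers and flap_leaf above 0.1 N)).
It fails at once if the coupling was pushed past the sill on to a flap that was not held open (z of coupling in the frame of reject_box above 0.134 m and x of coupling in the frame of reject_box above 0.02 m and value of joint flap below 0.12 rad).
It fails at once if something else on the bench was moved by more than 25 mm (distance of any of tray, good_a, good_b, battery, hammer, pen from where it was at the start of the episode above 0.025 m).
It also fails if it takes over 35 s, if anything falls off the work surface, if the arm or the gripper's body presses on something with over 40 N, if the wrist force passes 120 N, or if a joint passes its speed limit or range.

## Working session

There is one attempt and no reset: what is moved stays moved. The work goes in short steps, Python scripts to look and compute and a tool call to move; the robot and the scene stay as the last step left them, time stands still between calls to the robot, and variables do not carry over. Pictures are saved under pics/ and viewed, at most 10 in all, crops included, and the job is handed in when it is done.

Besides the shell and the picture viewer there is one more tool, called after "Emit:" as name([rows], argument=value, ...), one row to a line, values as JSON. servo_tool: Moves the arm, as the interface text tells. Its arguments: {"type":"object","properties":{"increments":{"type":"array","items":{"type":"array","items":{"type":"number"}}}},"required":["increments"]}

```bash
mkdir -p pics
cat > h.py <<'E'
from bench import arm
import numpy as np, cv2
def ray(im,px):
    K=np.array([[im["fx"],0,im["cx"]],[0,im["fy"],im["cy"]],[0,0,1.]])
    R=cv2.Rodrigues(np.array(im["rvec"],float))[0]; t=np.array(im["tvec"],float).ravel()
    return -R.T@t, R.T@np.linalg.inv(K)@np.array([px[0],px[1],1.])
def at_z(im,px,z):
    c,d=ray(im,px); return c+d*(z-c[2])/d[2]
def proj(im,P):
    K=np.array([[im["fx"],0,im["cx"]],[0,im["fy"],im["cy"]],[0,0,1.]])
    return cv2.projectPoints(np.array(P,float).reshape(-1,3),np.array(im["rvec"],float),np.array(im["tvec"],float),K,None)[0].reshape(-1,2)
def save(im,n,crop=None,s=1):
    a=im["color"][:,:,::-1]
    if crop: a=a[crop[1]:crop[3],crop[0]:crop[2]]
    cv2.imwrite(n,cv2.resize(np.ascontiguousarray(a),None,fx=s,fy=s,interpolation=cv2.INTER_CUBIC))
E
python3 - <<'E'
from h import *
for c in("scene","top"):
    im=arm.get_image(c); save(im,f"pics/{c}0.png",s=1.5)
    print(c,ray(im,(256,192)))
    for n in("coupling","reject_box","flap_leaf"): print(n,[(np.round(d["box"]),round(d["p"],2)) for d in arm.look_for(c,n)][:5])
    for n,z in(("sill",140),("flap_hinge",195),("coupling",140),("reject_box",0)): print(n,[(np.round(d["centre"],1),round(d["p"],2),np.round(at_z(im,d["centre"],z))) for d in arm.spot_point(c,n)][:5])
print(arm.read_state())
E
```

```text
scene (array([-424.41899317,  718.31754551,  924.5179205 ]), array([ 0.58189239, -0.63890106, -0.50319999]))
coupling [(array([231., 255.,  17.,  27.]), 0.92), (array([251., 196.,  15.,  19.]), 0.73), (array([208., 250.,  12.,  19.]), 0.51)]
reject_box [(array([251., 202.,  47., 102.]), 0.83)]
flap_leaf [(array([252., 176.,  29.,  35.]), 0.69), (array([329., 191.,  43.,  35.]), 0.22)]
sill [(array([251. , 187.2]), 0.82, array([ 517., -290.,  140.]))]
flap_hinge []
coupling [(array([231.3, 265.6]), 0.66, array([275.,  47., 140.])), (array([248. , 203.3]), 0.54, array([ 454., -208.,  140.])), (array([210.5, 254.3]), 0.48, array([351.,  50., 140.]))]
reject_box [(array([250.2, 223.5]), 0.71, array([ 513., -280.,   -0.])), (array([178.2, 282.8]), 0.36, array([461.,  87.,   0.]))]
top (array([ 244.73210406, -263.87558967, 1801.48049915]), array([ 0.14406744,  0.01031442, -0.98954061]))
coupling [(array([248., 202.,  13.,  19.]), 0.67), (array([208., 215.,  16.,  19.]), 0.6)]
reject_box [(array([271., 188.,  88.,  92.]), 0.79)]
flap_leaf [(array([279., 175.,  44.,  44.]), 0.75)]
sill [(arr
[... 436 characters left out ...]
1,  3.84677632e-01,  7.89341553e-03,  2.47021926e-06,
       -1.19397605e+00, -2.58613980e-01]), 'joint_vel': array([-9.98270035e-04,  8.81393609e-05, -8.33802935e-04,  6.10686833e-04,
        3.38569513e-04,  1.12627922e-04]), 'joint_efforts': array([ 1.54951093e-03, -3.92030239e+01,  1.88607824e+01,  4.19040352e+00,
       -2.93667372e-04, -3.29015748e-06]), 'position': array([ 193.53390991, -594.2620074 ,  231.32337614]), 'ee_rot': array([-1.56743627e-01,  9.87639324e-01, -1.69558263e-05,  6.23538019e-06]), 'contact_force': array([-0.00194197, -0.41942481, -0.14518085]), 'wrist_torque': array([-0.03590592,  0.01681755, -0.01971175]), 'grasp_force': 0.0, 'gripper_width': 85.70773142785906}
```

View pics/scene0.png

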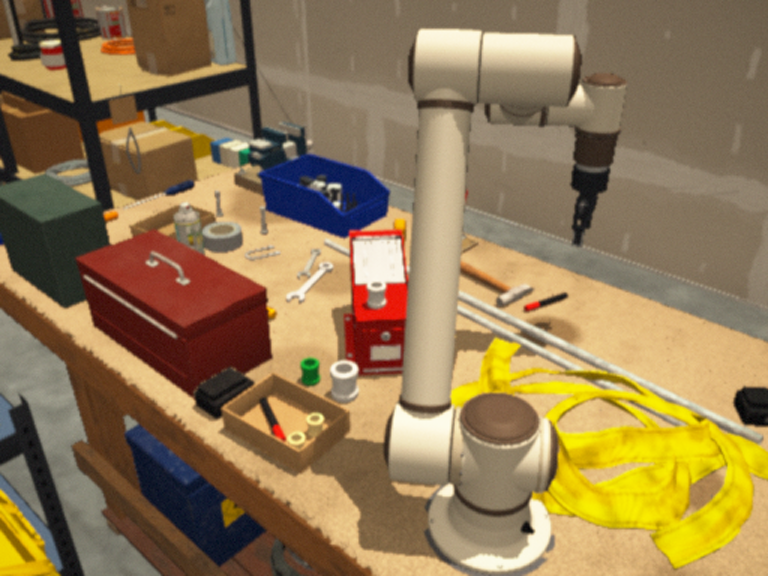

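View pics/top0.png

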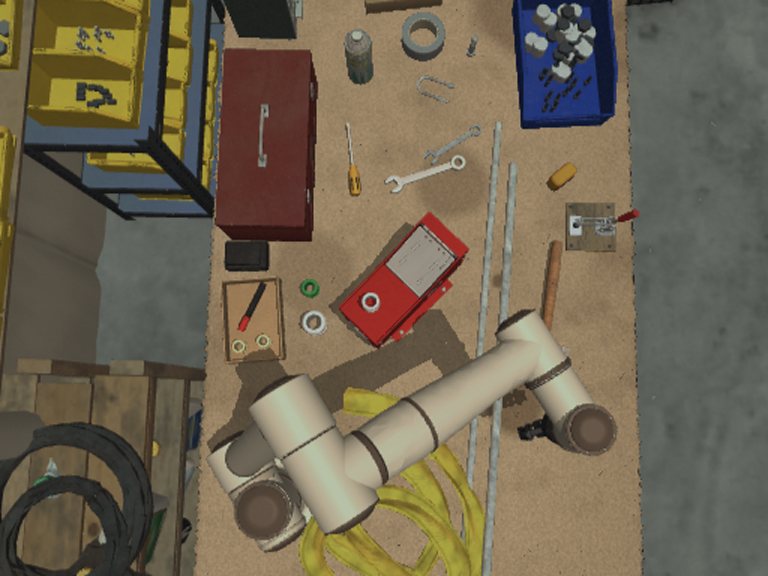

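The pictures show three coupling-like things in top (unscaled px): one on the ledge (247,200), a bigger white one on the bench (209,215), and a green one (207,192). I choose the grey one on the ledge and check it in a close crop.

Run:
```python
from h import *
im=arm.get_image("top"); save(im,"pics/topc.png",(215,130,325,240),5.4)
i2=arm.get_image("scene"); save(i2,"pics/scc.png",(215,140,295,255),5.2)
```

```text
(no output)
```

View pics/topc.png

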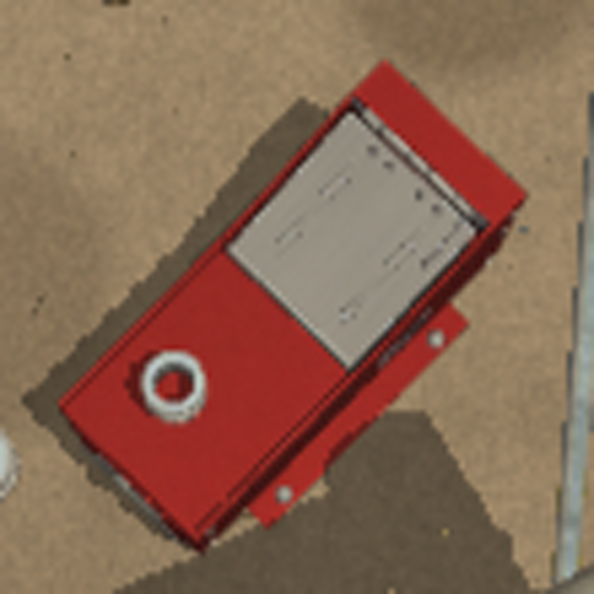

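View pics/scc.png

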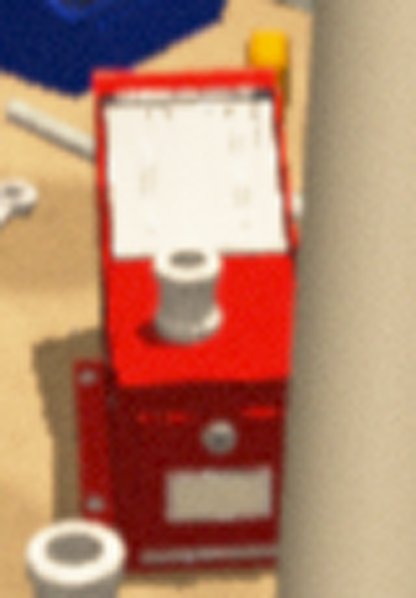

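The crop shows the plain grey coupling on the ledge, rim centred at crop (173,386). The leaf corners are at (228,248), (350,368), (357,105) and (483,225), and the cover's far corners at (385,60) and (526,193).

```bash
cat > fit.py <<'E'
from h import *
from scipy.optimize import least_squares
f=lambda p,o,s:(np.array(p)+.5)/s-.5+np.array(o)
top=arm.get_image("top"); sc=arm.get_image("scene")
T=[((228,248),(0,55,140)),((350,368),(0,-55,140)),((385,60),(150,62,200)),((526,193),(150,-62,200)),((62,408),(-145,62,152)),((205,550),(-145,-62,150))]
S=[((112,253),(0,55,140)),((290,255),(0,-55,140)),((94,74),(150,62,200)),((280,72),(150,-62,200))]
def W(p,q):
    c,s=np.cos(p[2]),np.sin(p[2]); q=np.array(q,float)
    return np.c_[p[0]+c*q[:,0]-s*q[:,1],p[1]+s*q[:,0]+c*q[:,1],q[:,2]]
def res(p,full=False):
    r=[proj(top,W(p,[b for _,b in T]))-[f(a,(215,130),5.4) for a,_ in T],proj(sc,W(p,[b for _,b in S]))-[f(a,(215,140),5.2) for a,_ in S]]
    return r if full else np.vstack(r).ravel()
s=least_squares(res,[501,-291,-.7],loss="soft_l1"); p=s.x
print("box",p,np.degrees(p[2])); print(np.round(res(p,True)[0],1),np.round(res(p,True)[1],1))
for im,px,z in((top,f((174,386),(215,130),5.4),188),(sc,f((188,258),(215,140),5.2),188)):
    w=at_z(im,px,z)[:2]-p[:2]; c,sn=np.cos(p[2]),np.sin(p[2]); print("coupling box xy",c*w[0]+sn*w[1],-sn*w[0]+c*w[1])
np.save("box.npy",p)
E
python3 fit.py
```

```text
box [ 502.72211126 -288.36108773   -0.74574184] -42.72785989687873
[[-0.1  1.2]
 [ 0.4  0.8]
 [ 0.  -0.2]
 [ 0.9  0.1]
 [-0.4 -0.1]
 [-0.6 -1.1]] [[ 1.1  1.4]
 [-0.3 -0.6]
 [-0.2  0.1]
 [-1.1 -1. ]]
coupling box xy -88.17284826596652 15.631867774377035
coupling box xy -85.09657507244961 16.153248853796136
```

Emit:
servo_tool([
  [1, -0.035, 0.025, 0, 0, 0, -3],
  [1, -0.075, 0.055, 0, 0, 0, -6],
  [1, -0.115, 0.085, 0, 0, 0, -9],
  [1, -0.155, 0.113, 0, 0, 0, -12],
  [1, -0.195, 0.142, 0, 0, 0, -15.5],
  [1, -0.235, 0.171, 0, 0, 0, -19],
  [1, -0.275, 0.2, 0, 0, 0, -22],
  [1, -0.315, 0.229, 0, 0, 0, -25.5],
  [1, -0.345, 0.251, 0, 0, 0, -28],
  [1, -0.367, 0.267, 0, 0, 0, -29.2],
  [1, -0.367, 0.267, 0, 0, 0, -29.2],
])

```text
clock: 2.38
position: [460.7, -225.6, 231.4]
ee_rot: [-0.402, 0.916, -0.0, 0.0]
contact_force: [0.1, -1.0, 0.3]
gripper_width: 85.3
grasp_force: 0.0
```

```bash
cat > st.py <<'E'
from h import *
import sys
from scipy.spatial.transform import Rotation as Ro
p=np.load("box.npy"); s=arm.read_state(); R=Ro.from_quat(s["ee_rot"]).as_matrix()
c,sn=np.cos(p[2]),np.sin(p[2]); w=s["position"][:2]-p[:2]
print("clock",s["clock"],"tcp box",np.round([c*w[0]+sn*w[1],-sn*w[0]+c*w[1],s["position"][2]],1),"tool y angle-box",np.degrees(np.arctan2(R[1,1],R[0,1])-p[2]),"z",R[:,2].round(3),"F",s["contact_force"].round(1),s["gripper_width"])
for n in sys.argv[1:]:
    cam,out=n.split(":"); im=arm.get_image(cam); save(im,out,(215,130,325,240) if cam=="top" else (205,120,305,250),5 if cam=="top" else 4.5)
E
python3 st.py scene:pics/s1.png
```

```text
clock 2.375 tcp box [-73.4  17.6 231.4] tool y angle-box 180.12318252659827 z [ 0. -0. -1.] F [ 0.1 -1.   0.3] 85.3089980489504
```

View pics/s1.png

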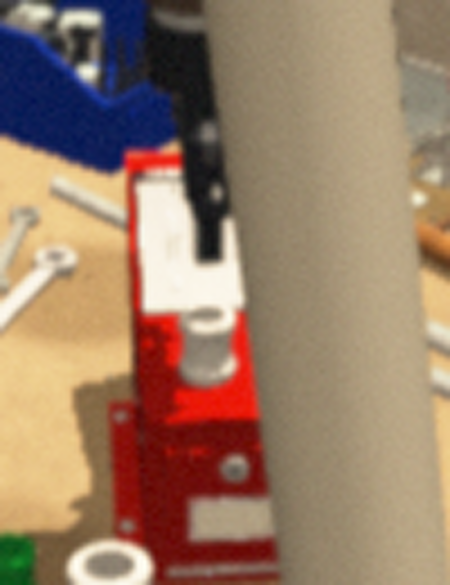

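The fingers hang above the coupling; the visible near fingertip is at scene px (251,178), in line with it. I'll check that projection, then go down 60 mm to pause above the coupling.

Run:
```python
from h import *
p=np.load("box.npy");c,s=np.cos(p[2]),np.sin(p[2]); im=arm.get_image("scene")
for x,y,z in((-123,17.6,244),(-116,6.6,244),(-116,28.6,244),(-87,16,188)): print(proj(im,(p[0]+c*x-s*y,p[1]+s*x+c*y,z)))
```

```text
[[251.07597888 179.30509606]]
[[254.52949906 178.022563  ]]
[[247.24521751 178.36649963]]
[[250.84743586 189.51127086]]
```

Emit:
servo_tool([
  [1, 0.0015, 0, 0.02, 0, 0, 0],
  [1, 0.0015, 0, 0.045, 0, 0, 0],
  [1, 0.0015, 0, 0.065, 0, 0, 0],
  [1, 0.0015, 0, 0.08, 0, 0, 0],
  [1, 0.0015, 0, 0.09, 0, 0, 0],
  [1, 0.0015, 0, 0.097, 0, 0, 0],
  [1, 0.0015, 0, 0.097, 0, 0, 0],
])

```text
clock: 3.35
position: [458.7, -227.9, 134.1]
ee_rot: [-0.401, 0.916, 0.0, -0.0]
contact_force: [0.4, -0.5, 0.1]
gripper_width: 85.0
grasp_force: 0.0
```

```bash
python3 st.py scene:pics/s2.png
```

```text
clock 3.35 tcp box [-73.3  14.5 134.1] tool y angle-box 179.95954958558545 z [-0.  0. -1.] F [ 0.4 -0.5  0.1] 85.01347173459652
```

View pics/s2.png

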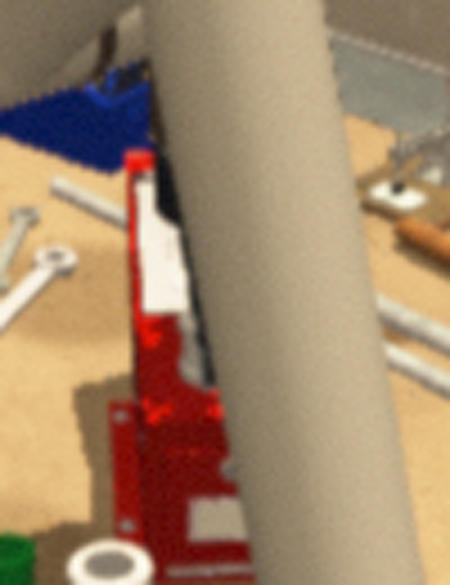

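Emit:
servo_tool([
  [1, 0, -0.008, 0, 0, 0, 0],
  [1, 0, -0.016, 0, 0, 0, 0],
  [1, 0, -0.025, 0, 0, 0, 0],
  [1, 0, -0.034, 0, 0, 0, 0],
  [1, 0, -0.043, 0, 0, 0, 0],
  [1, 0, -0.052, 0, 0, 0, 0],
  [1, 0, -0.061, 0, 0, 0, 0],
  [1, 0, -0.07, 0, 0, 0, 0],
  [1, 0, -0.078, 0, 0, 0, 0],
  [1, 0, -0.084, 0, 0, 0, 0],
  [1, 0, -0.084, 0, 0, 0, 0],
  [1, 0, -0.084, 0, 0, 0, 0],
])

```text
clock: 4.9
position: [520.0, -284.9, 133.9]
ee_rot: [-0.4, 0.916, 0.001, -0.001]
contact_force: [-5.1, 2.7, 2.4]
gripper_width: 85.4
grasp_force: 2.5
```

```bash
python3 st.py scene:pics/s3.png top:pics/t3.png; python3 -c "
import cv2,numpy as np
a=cv2.imread('pics/s3.png');b=cv2.imread('pics/t3.png');h=550
cv2.imwrite('pics/m3.png',cv2.resize(np.hstack([cv2.resize(a,(int(a.shape[1]*h/a.shape[0]),h)),cv2.resize(b,(h,h))]),(780,440)))"
```

```text
clock 4.9 tcp box [ 10.3  14.2 133.9] tool y angle-box 179.9443031583721 z [-0.002  0.001 -1.   ] F [-5.1  2.7  2.4] 85.41603039617861
```

View pics/m3.png

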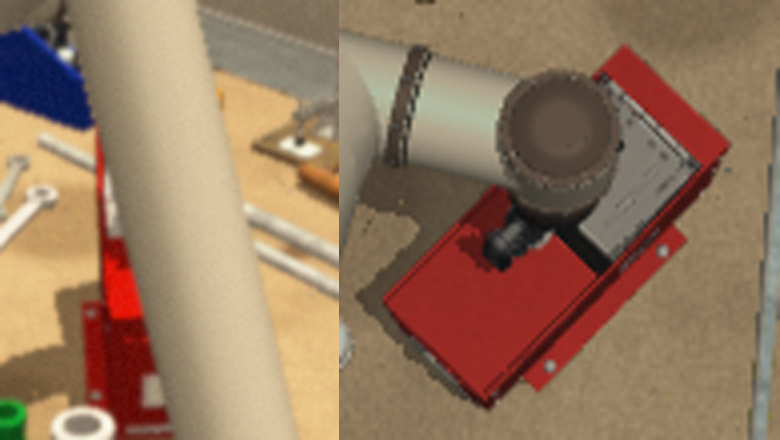

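The top half of the picture shows the leaf swung down, with a dark gap at the sill around (590,255). The coupling is hidden between the fingers and nothing lies left behind on the ledge. I push on.

Emit:
servo_tool([
  [1, 0, -0.006, 0, 0, 0, 0],
  [1, 0, -0.012, 0, 0, 0, 0],
  [1, 0, -0.018, 0, 0, 0, 0],
  [1, 0, -0.024, 0, 0, 0, 0],
  [1, 0, -0.03, 0, 0, 0, 0],
  [1, 0, -0.035, 0, 0, 0, 0],
  [1, 0, -0.037, 0, 0, 0, 0],
  [1, 0, -0.037, 0, 0, 0, 0],
  [1, 0, -0.037, 0, 0, 0, 0],
  [1, 0, -0.037, 0, 0, 0, 0],
])

```text
clock: 6.25
position: [538.2, -302.8, 132.6]
ee_rot: [-0.4, 0.916, 0.011, -0.007]
contact_force: [-24.9, 29.5, 15.1]
gripper_width: 85.0
grasp_force: 6.6
```

```bash
python3 st.py scene:pics/s4.png top:pics/t4.png; python3 -c "
import cv2,numpy as np
a=cv2.imread('pics/s4.png');b=cv2.imread('pics/t4.png');h=550
cv2.imwrite('pics/m4.png',cv2.resize(np.hstack([cv2.resize(a,(int(a.shape[1]*h/a.shape[0]),h)),cv2.resize(b,(h,h))]),(780,440)))"
```

```text
clock 6.25 tcp box [ 35.8  13.4 132.6] tool y angle-box 179.88795933640398 z [-0.022  0.014 -1.   ] F [-24.9  29.5  15.1] 85.02089464137254
```

View pics/m4.png

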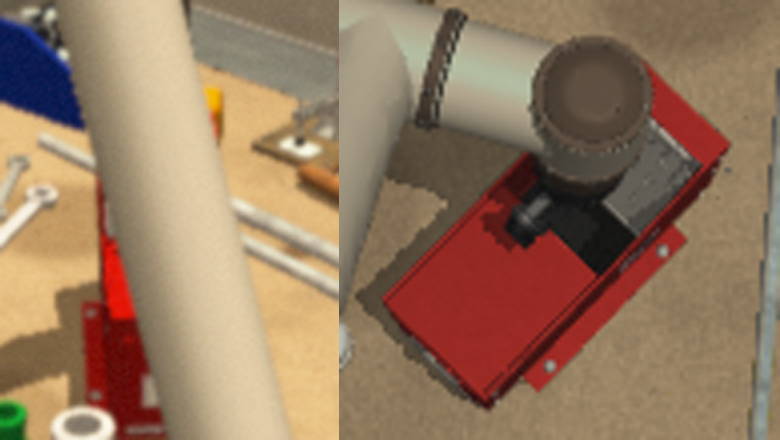

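The push meets 38 N, so a finger's back is probably on the hinge. The mouth is wide open at (595,235). I ease off and look into the mouth.

Emit:
servo_tool([
  [1, 0, 0.008, 0, 0, 0, 0],
  [1, 0, 0.012, 0, 0, 0, 0],
  [1, 0, 0.012, 0, 0, 0, 0],
])

```text
clock: 6.72
position: [536.3, -300.7, 133.6]
ee_rot: [-0.4, 0.916, 0.002, -0.002]
contact_force: [-6.9, 5.8, 2.3]
gripper_width: 85.4
grasp_force: 4.6
```

```bash
python3 st.py
python3 - <<'E'
from h import *
im=arm.get_image("top"); a=im["color"][:,:,::-1][160:215,240:300]
a=np.clip(a.astype(float)*2.2,0,255).astype(np.uint8)
cv2.imwrite("pics/t5.png",cv2.resize(a,None,fx=9,fy=9,interpolation=cv2.INTER_CUBIC))
for c in("top","scene"): print([(np.round(d["box"]),round(d["p"],2)) for d in arm.look_for(c,"coupling")])
E
```

```text
clock 6.725 tcp box [ 33.   13.7 133.6] tool y angle-box 179.9396858444176 z [-0.006  0.003 -1.   ] F [-6.9  5.8  2.3] 85.36869651647993
[(array([270., 188.,  84.,  91.]), 0.62)]
[(array([230., 254.,  20.,  27.]), 0.77), (array([205., 249.,  10.,  16.]), 0.65)]
```

View pics/t5.png

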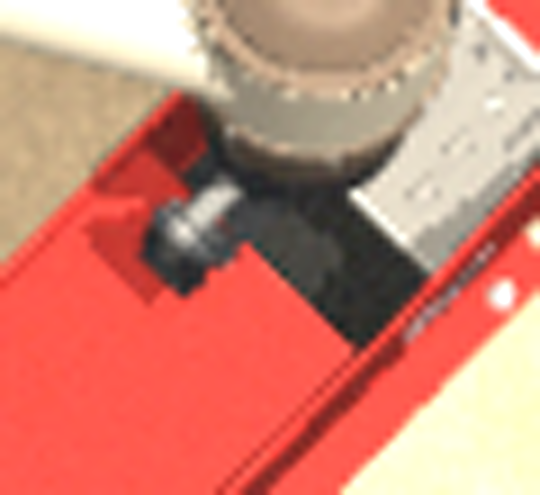

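Run:
```python
from h import *
p=np.load("box.npy");c,s=np.cos(p[2]),np.sin(p[2]); im=arm.get_image("top")
def bx(px,z):
    w=at_z(im,px,z)[:2]-p[:2]; return np.round([c*w[0]+s*w[1],-s*w[0]+c*w[1]])
for z in(8,30,60,140,160): print(z,bx((240+310.5/9-.5,160+255.5/9-.5),z))
print(im["color"].mean(2).astype(int)[180:200,262:290])
print(im["color"][180:200,262:290,0].astype(int)-im["color"][180:200,262:290,2])
```

```text
8 [30. -4.]
30 [27. -6.]
60 [24. -8.]
140 [ 13. -15.]
160 [ 10. -17.]
[[ 26  39  56  55  38  18  18  18  20  20  26  21  24  24  23  25  23  24
   59  95 101  99 100  99  90 103  96  99]
 [ 57  90  90  90  59  24  19  16  21  22  21  20  21  21  20  21  32 115
   95 100  99 101 100  99 113  98  86  99]
 [ 91  95  95  69  36  29  25  25  25  24  27  21  20  21  19  21  23  62
  118 100 100 100  99  98 101  95  97  99]
 [ 95  95  71  34  28  30  31  32  29  26  30  22  22  21  19  21  18  25
   60 117 100 100 101  99  96  99  99  98]
 [ 95  72  44  32  33  34  32  32  32  30  32  32  22  21  22  16  22  21
   24  61 121 100 100  99  99  99  77  76]
 [ 67  48  39  27  33  33  33  32  31  31  31  34  31  22  21  20  20  20
   20  24  62 122  99 100  99  76  71  71]
 [ 45  49  44  32  29  30  31  30  32  30  31  32  31  31  31  21  23  21
   20  21  22  63 124 100  77  71  72  72]
 [ 54  36  34  29  45  62  32  30  30  31  33  32  32  34  33  30  23  19
   21  20  21  24  60  88  71  71  72  72]
 [ 40  40  33  36  49  74  62  32  31  32  32  33  30  30  33  33  20  21
   20  23  22  23  2
[... 2951 characters left out ...]
115 116 115 114 115 114 115 114 115 116 117 116 109  11   3   4   3   2
    4   2   1   4  35 100  52  28  20  52]
 [117 116 117 115 115 115 116 114 116 116 115 116 117 110  13   0   2   3
    1   2   3  30 105  56  32  20  72 112]
 [117 117 116 115 115 116 116 116 116 115 115 116 117 116 110  14   3   2
    3   1  22 100  68  37  20  74 114 119]
 [118 118 116 116 116 116 118 117 115 113 113 116 117 119 118 110  14   2
    2  19  97  62  46  30  70 114 119 120]
 [117 115 116 114 115 117 117 117 117 115 116 118 118 118 117 117 110  31
   21  93  62  46  46  73 114 119 121 119]
 [117 118 116 116 115 117 116 117 115 116 116 119 119 117 117 116 118  53
  114  64  47  47  59 113 119 118 120 119]]
```

The dim grey patch in the mouth at top px (264–277, 183–193) fits the coupling lying down inside at box (28,-5). To be sure that nothing is wedged at the sill, I keep the flap held, narrow the fingers and sweep the rear one over the sill.

Emit:
servo_tool([
  [1, 0, 0, -0.006, 0, 0, 0],
  [0.85, 0, -0.005, -0.006, 0, 0, 0],
  [0.7, 0, -0.01, -0.006, 0, 0, 0],
  [0.7, 0, -0.015, -0.006, 0, 0, 0],
  [0.7, 0, -0.018, -0.006, 0, 0, 0],
  [0.7, 0, -0.018, -0.006, 0, 0, 0],
])

```text
clock: 7.68
position: [548.2, -311.3, 141.4]
ee_rot: [-0.4, 0.916, 0.004, -0.003]
contact_force: [-15.6, 15.0, 14.0]
gripper_width: 59.9
grasp_force: 4.9
```

```bash
python3 st.py
python3 - <<'E'
from h import *
im=arm.get_image("top"); print(im["color"].mean(2).astype(int)[180:200,262:290])
E
```

```text
clock 7.675 tcp box [ 49.   14.  141.4] tool y angle-box 179.93978323460644 z [-0.009  0.005 -1.   ] F [-15.6  15.   14. ] 59.85530071980449
[[ 53  64 111 106 106  66  44  39  26  27  28  26  20  22  21  24  27  61
  117  97  96  96  96  95  96  96  93  83]
 [ 62 109  79 111  79  60  43  34  29  24  25  30  21  19  22  20  20  25
   61 115  96  96  95  95  91  93  91  93]
 [ 63  84 109  65  47  85  62  27  26  46  39  32  24  21  19  21  22  22
   23  60 120  95  95  96  94  93  95  95]
 [ 46  65  71  57  41  49  38  26  33  45  34  33  29  22  22  20  22  21
   23  21  62 119  96  96  94  95  94  75]
 [ 46  43  40  43  51  26  27  30  31  34  32  32  32  31  30  23  21  23
   21  21  23  61 117  95  94  75  75  70]
 [ 48  44  46  32  30  30  32  31  31  31  32  32  34  33  33  30  20  21
   21  22  22  22  58 114  94  70  70  70]
 [ 46  48  73  59  22  28  31  29  32  32  32  30  33  34  33  30  29  21
   24  20  22  20  23  55  70  69  70  70]
 [ 49  72  76  75  71  62  31  32  32  30  32  33  33  31  33  28  31  23
   23  22  20  21  20  22  34  65  70  69]
 [ 70  75  75  76  77  
[... 681 characters left out ...]
 75  74  75  75  76  78  76  74  77  77  77  76  74  23  23  19  22  23
   21  21  23  23  34  69  40  68  62  48]
 [ 77  76  77  76  77  76  75  76  76  76  77  75  77  72  25  21  20  22
   18  21  22  31  72  43  65  56  59  74]
 [ 79  77  77  77  76  76  76  76  76  76  75  77  76  77  73  24  18  22
   21  20  24  66  50  57  76  58  73  78]
 [ 78  78  77  76  76  76  76  77  75  75  76  77  77  77  78  75  24  20
   19  26  65  42  38  66  62  75  77  77]
 [ 76  77  76  76  76  77  77  76  77  74  76  77  76  77  76  76  75  33
   26  62  42  33  35  61  75  79  78  78]
 [ 77  77  76  75  76  76  77  76  76  75  77  77  78  78  77  78  77  38
   75  42  34  35  41  75  77  78  78  76]]
```

The patch stays put while the rear finger swept 29 mm past it, so the coupling lies on the floor. I draw away along -x and then up.

Emit:
servo_tool([
  [0.7, 0, 0.012, 0, 0, 0, 0],
  [0.7, 0, 0.03, -0.003, 0, 0, 0],
  [0.7, 0, 0.05, -0.006, 0, 0, 0],
  [0.7, 0, 0.07, -0.01, 0, 0, 0],
  [0.7, 0, 0.09, -0.02, 0, 0, 0],
  [0.7, 0, 0.1, -0.05, 0, 0, 0],
  [0.7, 0, 0.12, -0.09, 0, 0, 0],
  [0.7, 0, 0.16, -0.13, 0, 0, 0],
  [0.7, 0, 0.2, -0.15, 0, 0, 0],
  [0.7, 0, 0.24, -0.15, 0, 0, 0],
  [0.7, 0, 0.26, -0.15, 0, 0, 0],
  [0.7, 0, 0.26, -0.15, 0, 0, 0],
])

```text
clock: 9.22
position: [361.9, -137.3, 291.5]
ee_rot: [-0.401, 0.916, -0.001, 0.002]
contact_force: [0.1, 0.1, -0.7]
gripper_width: 59.9
grasp_force: 0.0
```

```bash
python3 st.py top:pics/t6.png
```

```text
clock 9.225 tcp box [-205.9   15.4  291.5] tool y angle-box 180.06682731661436 z [ 0.005 -0.    -1.   ] F [ 0.1  0.1 -0.7] 59.86327463382913
```

View pics/t6.png

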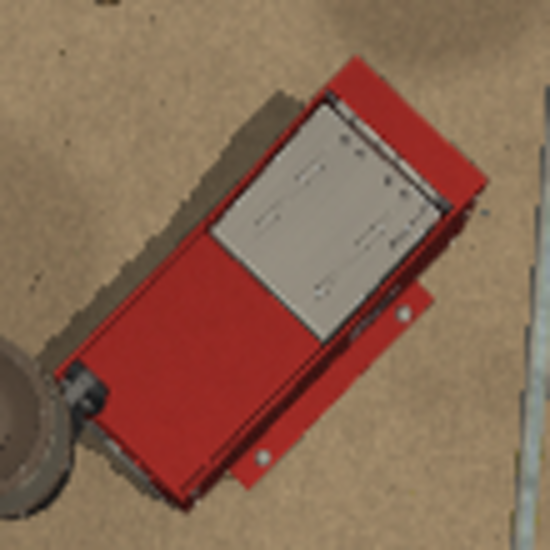

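The ledge is empty, the flap is shut (leaf edge flush at the sill, 210,232 to 325,340), and the hand is clear.

```bash
python3 -c "
from bench import arm
print(arm.job_done())"
```

```text
the job is handed in; nothing more can be done
None
```

I pushed the grey coupling off the ledge into the reject box while a finger held the flap open, then drew the hand clear and handed the job in at about 9 s; the last picture shows the ledge empty and the flap shut, no verdict came back, and the push met about 38 N for a moment, probably against the flap hinge.

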